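# Make up two granite flower-vase blocks with their liners and roses

## Robot

A 6-joint arm with a two-finger parallel gripper is mounted at the origin on the work surface; the furniture and walls round the work are solid. World frame = base frame: x ahead of the robot, y to its left, z up, the work surface at z = 0. Lengths are in m, angles in rad, forces in N, time in s.
With the tool pointing down it reaches from about 0.35 to 0.975 m from the base axis. Payload 7.1 kg.
Tool frame: the origin (TCP) lies midway between the tips of the shut fingers; the grasp point (between the pads) lies 19 mm behind it; z points along the fingers, y is the line along which they close (so a half turn about z gives the same grasp; the last joint's range is limited). The gripper opens to 88 mm and grips with 3 to 60 N. Pads are 20 mm wide; open, the fingers measure 115 mm over their backs; the gripper's body (75 mm by 178 mm) begins 61 mm behind the grasp point.
Start: joints at [-1.317, 0.423, 1.63, -0, 1.089, -0.019], TCP at [0.168, -0.602, 0.223] pointing down, gripper open.
Joint ranges: [-3, 3], [-0.9, 2.11], [0.09, 2.58], [-1.31, 4.45], [0.11, 2.69], [-2.54, 2.54]. Speed limits (rad/s): [2.39, 2.39, 3.01, 3.14, 3.14, 3.14].

## Interface

Orientations are given as [roll, pitch, yaw] about the fixed x, y, z axes, in that order (R = Rz(yaw) Ry(pitch) Rx(roll)).
In Python, from station import status, imaging, ticket, nets gives the robot as it stands.
- The arm moves only by the tool move_arm, never from a script. Its argument "rows" is one flat list of numbers, 7 for each row, row after row: the turn, a rotation vector about the tool's x, y, z in degrees, then the shift along the tool's x, y, z in m, then the opening, from 0 (shut) to 1 (fully open). In form: [wx, wy, wz, dx, dy, dz, grip, wx, wy, wz, dx, dy, dz, grip, ...]. A call has 1 to 12 rows; each row is the pose to reach, as a shift and turn from the pose commanded when the call began, along the tool's axes at that moment; what a row does not reach only later rows make up. A row lasts 1/12 s, in which the tool goes at most 41.7 mm and 7.16 degrees, less where a joint would pass 70% of its speed; a pose out of reach is approached as far as the arm can. A call with a gripper value outside its range is refused whole. The fingers move at their own pace and stop on an object; the grip force is fixed at half the most. Time passes only in rows, so rows that repeat a pose let the fingers close. It gives the time, the measured TCP pose, the force, the opening and the grip force at its end, in the units of the state.
- status.sense(): the state, without advancing time (a new reading comes with each control period).
- imaging.camera(name): name is "scene" or "top"; returns the picture (480x640x3 uint8, red, green, blue); there is no depth.
- imaging.camera_params(name): a dict with "vertical_fov" (degrees; the focal length in pixels is half the picture's height over the tangent of half this angle, whatever the lens; pixels are square), "cx", "cy" (the principal point, pixels), "view" (4x4, takes a point from world to camera coordinates). Camera axes: x right, y up, looking along -z (the intrinsics and any distortion apply to the point x, -y, -z); pixel columns grow to the right and rows downward; lengths in m; the calibration is good to about 2 mm. A picture is of the moment at which its call begins. camera_params takes no time and is no camera call.
- ticket.job_done(): hands the job in; it is judged then, once.
Trained networks look in the newest picture that a camera, given by its name, has taken for a name from the list of things; names that differ only in an ending like _2 or _b are one class to them, and where a whole thing is asked for, a point or a joint stands for the part that bears it (a point fixed in the world has none). Each returns a list of dicts, best first, with "conf" (0 to 1); they miss things now and then, are a little off and sometimes report something else, mostly with a low value. They report only what shows in the picture. A call takes as long as a camera call. They do not tell look-alikes from the thing itself.
- nets.boxes_of(camera, query): "centre" ([x, y, z] in m, in world coordinates, good to about 4 mm: the middle of the surface that is visible of it).
The state is a dict: "clock": time; "joint_pos": joint angles; "joint_vel": joint speeds; "joint_torque": joint torques, N m; "ee_pos": TCP position; "ee_rot": TCP orientation; "force": force on the tool from outside, world axes, zero at the start; "wrist_torque": the same for the moment, N m; "opening": finger opening in m; "finger_force": force on a finger pad.
Only numpy, scipy, OpenCV 4.12 (cv2) and the standard library are available. Lean on these libraries where they do the work, as an engineer would, in place of code of your own. Each camera call takes 0.05 s, during which the arm holds its last target. There are 200 camera calls.

## Task

Make up the two granite flower-vase blocks: stand each aluminium flower liner in the block whose bored hole it fits, down until its flange rests flat on the stone, and then set the matching perforated rose on it, with the plug under the rose down in the liner's neck and its plate lying flat on the neck's rim. Leave the open tin and the oil bottle where they are.

Things in the scene. Friction and masses are not known exactly. Their poses are not given: they have to be found in the camera images.
- block_large_hole (a point): Large vase block: fixed granite block 96x96x75 mm on the bench, turned up to 0.3 rad, with a round hole 60 mm across and 62 mm deep bored down the middle of its top. Point: centre of the hole's mouth, in the top face, 75 mm above the bench; z up, x and y along the sides.
- block_small_hole (a point): Small vase block: fixed granite block 76x76x75 mm, turned up to 0.3 rad, hole 44 mm across and 62 mm deep. Point and axes as for the large block.
- liner_large_neck (a point): Large liner: loose upright open aluminium cup, 80 mm high, 0.16 kg, round. From the foot: body 44 mm tapering out to 51 mm, 46 mm long (goes in the hole); flange 72 mm across, 4 mm thick (rests on stone); neck 52 mm outside, 46 inside, 30 mm high: grip here, fingertips above the flange. Point: on the axis (z, up), 70 mm above the foot, 10 below the rim, 24 above the flange's underside.
- liner_small_neck (a point): Small liner: the same shape and heights, 0.11 kg; body 31 mm at the foot to 36 mm, flange 56 mm across, neck 37 mm outside and 31 inside. Point as for the large liner.
- rose_large_plate (a point): Large rose: loose round aluminium plate, 60 mm across, 8 mm thick, 19 small dark holes on top; under it a plug 12 mm long, 36 mm across tapering to 32. 0.07 kg. Lies on the bench on its plug; grip the plate's rim. Point: centre of the plate, 16 mm above the plug's end, 4 mm above the plate's underside; z up. Seated, this is 14 mm above the liner's point.
- rose_small_plate (a point): Small rose: the same heights, 0.045 kg; plate 44 mm across with 8 small dark holes, plug 22 mm across tapering to 19. Point as for the large rose.
- powder_tin: Bystander: open tin, 64 mm in diameter and 54 mm high, white with a green band round it, standing on the bench; origin at the centre of its underside. Not part of the job.
- oil_bottle: Bystander: small white bottle with a red nozzle, 47 mm in diameter and 134 mm high, standing on the bench; origin at the centre of its underside. Not part of the job.
Mind the look-alikes: they are no part of the job. What is shaped like the part that bears rose_large_plate but blue is not meant. What is shaped like the part that bears liner_large_neck but turquoise is not meant.

How it is judged:
At the end, for the whole second after the job is handed in: Each liner upright (0.1 rad) in its own block, within 8 mm of the hole's centre, flange on the stone (3 mm); each rose level (0.1 rad) on its own liner, centred within 8 mm, plate on the neck's rim (3 mm); all four let go and at rest (horizontal distance between liner_large_neck and block_large_hole below 0.008 m and z of liner_large_neck in the frame of block_large_hole between 0.021 and 0.027 m and angle between each of liner_large_neck, rose_large_plate, liner_small_neck, rose_small_plate's own z axis and vertical below 0.1 rad and horizontal distance between rose_large_plate and liner_large_neck below 0.008 m and z of rose_large_plate in the frame of liner_large_neck between 0.011 and 0.017 m and linear speed of each of liner_large, rose_large, liner_small, rose_small below 0.01 m/s and horizontal distance between liner_small_neck and block_small_hole below 0.008 m and z of liner_small_neck in the frame of block_small_hole between 0.021 and 0.027 m and horizontal distance between rose_small_plate and liner_small_neck below 0.008 m and z of rose_small_plate in the frame of liner_small_neck between 0.011 and 0.017 m); the robot touches nothing.
It fails at once if the open tin is moved more than 30 mm from where it stood (distance of powder_tin from where it was at the start of the episode above 0.03 m).
It fails at once if the oil bottle is moved more than 30 mm from where it stood (distance of oil_bottle from where it was at the start of the episode above 0.03 m).
It also fails if it takes over 99 s, if anything falls off the work surface, if the arm or the gripper's body presses on something with over 40 N, if the wrist force passes 120 N, or if a joint passes its speed limit or range.

## Working session

There is one attempt and no reset: what is moved stays moved. The work goes in short steps, Python scripts to look and compute and a tool call to move; the robot and the scene stay as the last step left them, time stands still between calls to the robot, and variables do not carry over. Pictures are saved under pics/ and viewed, at most 16 in all, crops included, and the job is handed in when it is done.

Besides the shell and the picture viewer there is one more tool, called after "Emit:" as a command line: name --argument value ..., lists and objects as JSON in quotes. move_arm: Moves the arm, as the interface text tells. Its arguments: {"type":"object","properties":{"rows":{"type":"array"}},"required":["rows"]}

```bash
ls; mkdir -p pics; cat > h.py <<'E'
import numpy as np, cv2
from station import status, imaging, ticket, nets
def cam(n):
    p=imaging.camera_params(n); f=240/np.tan(np.radians(p['vertical_fov'])/2)
    return p,f
def ray(n,u,v):
    p,f=cam(n); V=np.array(p['view']); R=V[:3,:3]; o=-R.T@V[:3,3]
    d=R.T@np.array([(u-p['cx'])/f,-(v-p['cy'])/f,-1]); return o,d
def atz(n,u,v,z):
    o,d=ray(n,u,v); return o+d*(z-o[2])/d[2]
def proj(n,X):
    p,f=cam(n); V=np.array(p['view']); c=V[:3,:3]@np.array(X)+V[:3,3]
    return p['cx']+f*c[0]/-c[2], p['cy']-f*c[1]/-c[2]
def snap(n,fn):
    im=imaging.camera(n); cv2.imwrite('pics/'+fn,im[:,:,::-1]); return im
E
python3 - <<'E'
from h import *
for n in ['scene','top']:
    print({k:(np.round(v,4).tolist()) for k,v in imaging.camera_params(n).items()})
    snap(n,n+'0.png')
    for q in ['block_large_hole','block_small_hole','liner_large_neck','liner_small_neck','rose_large_plate','rose_small_plate','powder_tin','oil_bottle']:
        print(n,q,[(np.round(d['centre'],3).tolist(),round(d['conf'],2)) for d in nets.boxes_of(n,q)], [np.round(proj(n,d['centre'])).tolist() for d in nets.boxes_of(n,q)])
s=status.sense();print(s['clock'],s['ee_pos'],s['ee_rot'],s['force'])
E
```

```text
pics
{'vertical_fov': 53.4044, 'cx': 323.5866, 'cy': 240.0623, 'view': [[-0.8302, -0.5574, 0.0072, 0.3558], [0.2619, -0.3785, 0.8878, -0.1691], [-0.4921, 0.7389, 0.4602, -1.1372], [0.0, 0.0, 0.0, 1.0]]}
scene block_large_hole [([0.42, -0.094, 0.054], 0.82)] [[344.0, 232.0]]
scene block_small_hole [([0.423, -0.373, 0.047], 0.87)] [[387.0, 203.0]]
scene liner_large_neck [([0.409, 0.401, 0.055], 0.89), ([0.411, 0.517, 0.055], 0.81)] [[227.0, 317.0], [184.0, 347.0]]
scene liner_small_neck [([0.398, 0.269, 0.05], 0.63)] [[270.0, 293.0]]
scene rose_large_plate [([0.343, 0.091, 0.022], 0.76), ([0.422, -0.274, 0.016], 0.6)] [[331.0, 277.0], [373.0, 222.0]]
scene rose_small_plate [([0.428, -0.007, 0.021], 0.44)] [[325.0, 253.0]]
scene powder_tin [([0.318, -0.187, 0.033], 0.56)] [[390.0, 235.0]]
scene oil_bottle [([0.322, -0.291, 0.056], 0.72)] [[404.0, 216.0]]
{'vertical_fov': 54.978, 'cx': 322.7216, 'cy': 237.2722, 'view': [[-0.0141, -0.9998, 0.0118, 0.0323], [0.9953, -0.0129, 0.0961, -0.397], [-0.096, 0.0131, 0.9953, -1.178], [0.0, 0.0, 0.0, 1.0]]}
top block_large_hole [] []
top block_small_hole [([0.429, -0.404, 0.071], 0.88)] [[495.0, 221.0]]
top liner_large_neck [([0.414, 0.388, 0.049], 0.69), ([0.423, 0.518, 0.05], 0.58)] [[180.0, 231.0], [128.0, 229.0]]
top liner_small_neck [([0.406, 0.263, 0.05], 0.7), ([0.427, -0.273, 0.021], 0.32)] [[229.0, 234.0], [438.0, 224.0]]
top rose_large_plate [([0.428, -0.277, 0.016], 0.75), ([0.347, 0.088, 0.021], 0.57)] [[439.0, 224.0], [300.0, 257.0]]
top rose_small_plate [([0.432, -0.008, 0.022], 0.63)] [[336.0, 224.0]]
top powder_tin [([0.322, -0.21, 0.034], 0.78), ([0.434, -0.008, 0.02], 0.62)] [[416.0, 265.0], [336.0, 223.0]]
top oil_bottle [([0.323, -0.291, 0.073], 0.81)] [[452.0, 263.0]]
1.7 [ 0.16842545 -0.60187671  0.22269011] [3.14157092e+00 3.19515825e-05 2.72859841e-01] [ 0.20465937  0.59460334 -0.43652356]
```

View pics/top0.png

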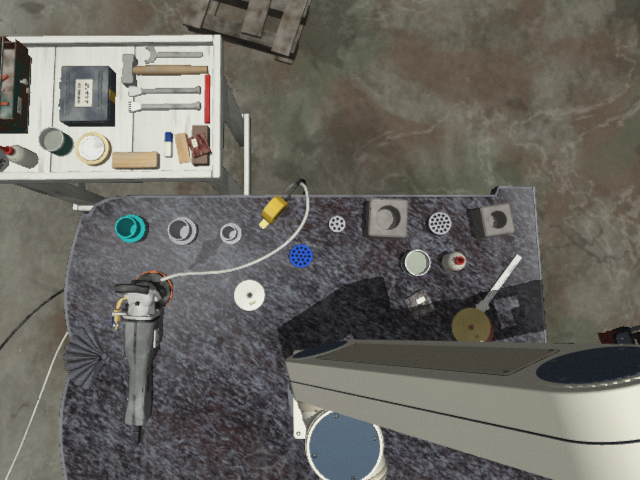

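View pics/scene0.png

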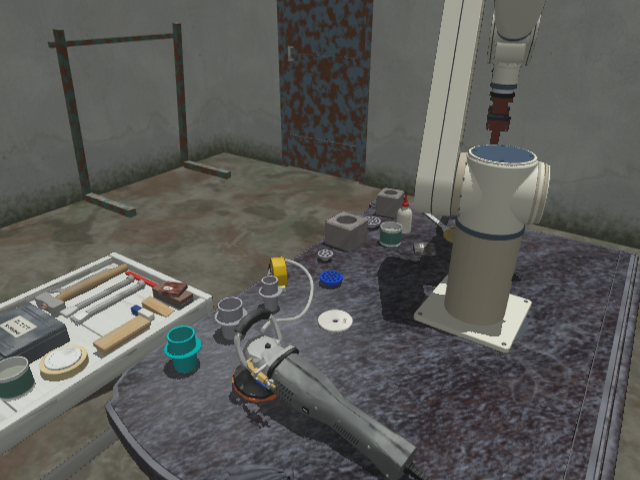

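The top view shows the turquoise liner (130,228), large liner (181,231), small liner (230,233), small rose (337,224), blue rose (300,256), large block (387,217), large rose (440,223), tin (416,263), bottle (454,261) and small block (493,220). In the scene view, the order of things along the bench edge agrees. I'll zoom in for sub-pixel measurement.

```bash
python3 - <<'E'
import cv2,numpy as np
t=cv2.imread('pics/top0.png');s=cv2.imread('pics/scene0.png')
def z(im,x,y,w,h,k):
    o=cv2.resize(im[y:y+h,x:x+w],None,fx=k,fy=k,interpolation=cv2.INTER_CUBIC)
    for i in range((x+9)//10*10,x+w,10): cv2.line(o,(int((i+.5-x)*k),0),(int((i+.5-x)*k),10 if i%50==0 else 5),(0,255,255),1)
    for j in range((y+9)//10*10,y+h,10): cv2.line(o,(0,int((j+.5-y)*k)),(10 if j%50==0 else 5,int((j+.5-y)*k)),(0,255,255),1)
    return o
a=z(t,160,205,100,50,4);b=z(t,320,190,200,75,4)
o=np.zeros((500,800,3),np.uint8);o[:200,:400]=a;o[200:500]=b
cv2.imwrite('pics/ztop.png',o)
a=z(s,205,265,90,75,5);b=z(s,310,180,100,95,5)
c=np.zeros((475,950,3),np.uint8);c[:375,:450]=a;c[:,450:]=b
cv2.imwrite('pics/zscene.png',cv2.resize(c,(800,400),interpolation=cv2.INTER_AREA))
E
```

```text
(no output)
```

View pics/ztop.png

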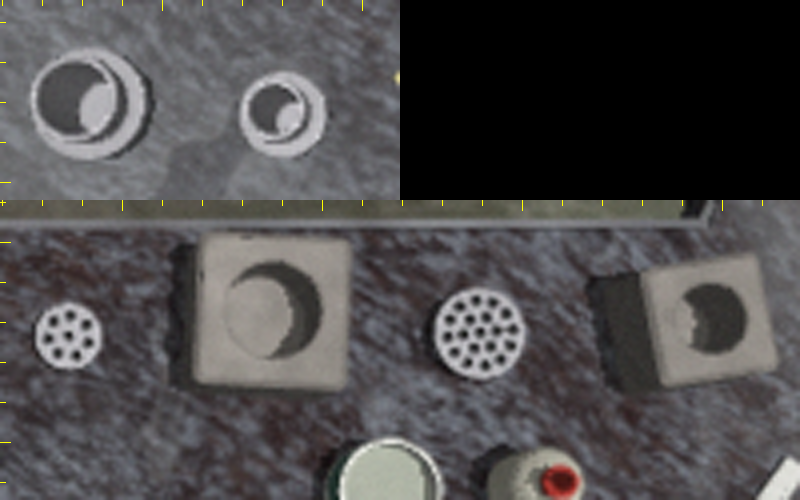

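View pics/zscene.png

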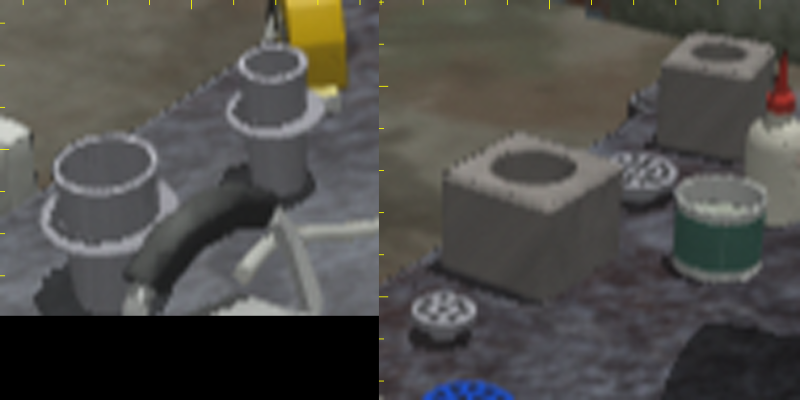

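Zoomed, the large block hole is at top (387.5,217) / scene (346.3,219.2) and the large liner rim at top (179.1,229) / scene (229.5,303.4). The other parts are just as clear. Next I'll triangulate them and overlay the model circles to check for distortion.

```bash
cat > tri.py <<'E'
from h import *
P={'LL':((179.1,229.0),(229.5,303.4),.080,.026),'SL':((228.25,232),(269.2,279.5),.080,.0185),
'LB':((387.5,217),(346.3,219.2),.075,.03),'SB':((497.5,219),(390.1,192.1),.075,.022),
'LR':((439.4,223),(371.5,220.8),.020,.03),'SR':((336.9,223.6),(325.1,252.9),.020,.022)}
ims={n:cv2.imread(f'pics/{n}0.png') for n in('top','scene')}
K=4
big={n:cv2.resize(i,None,fx=K,fy=K,interpolation=cv2.INTER_CUBIC) for n,i in ims.items()}
for k,(a,b,z,r) in P.items():
    o1,d1=ray('top',*a);o2,d2=ray('scene',*b)
    A=np.stack([d1,-d2],1);t=np.linalg.lstsq(A,o2-o1,rcond=None)[0]
    p,q=o1+d1*t[0],o2+d2*t[1]
    print(k,'tri',np.round((p+q)/2,4),'gap',np.round(q-p,4),'top@z',np.round(atz('top',*a,z),4),'scene@z',np.round(atz('scene',*b,z),4))
    c=atz('top',*a,z)
    for n in big:
        pts=np.array([proj(n,c+[r*np.cos(t),r*np.sin(t),0]) for t in np.linspace(0,6.28,60)])
        cv2.polylines(big[n],[((pts+.5)*K).astype(int)],True,(0,0,255),1)
o=np.zeros((500,800,3),np.uint8)
o[:300]=big['top'][760:1060,1280:2080];o[300:500,:400]=big['top'][820:1020,640:1040]
cv2.imwrite('pics/ov_top.png',o)
o=np.zeros((400,800,3),np.uint8);o[:380,:400]=big['scene'][720:1100,1240:1640];o[:300,400:760]=big['scene'][1060:1360,820:1180]
cv2.imwrite('pics/ov_scene.png',o)
E
python3 tri.py
```

```text
LL tri [0.4169 0.3813 0.0767] gap [-0.0001 -0.0001 -0.    ] top@z [0.4165 0.3803 0.08  ] scene@z [0.4133 0.3845 0.08  ]
SL tri [0.4075 0.26   0.0778] gap [-0.0006 -0.0004 -0.0001] top@z [0.4076 0.2598 0.08  ] scene@z [0.4048 0.2625 0.08  ]
LB tri [ 0.4398 -0.135   0.0731] gap [-0.002  -0.0011 -0.0001] top@z [ 0.4406 -0.1342  0.075 ] scene@z [ 0.4368 -0.1321  0.075 ]
SB tri [ 0.4326 -0.4102  0.0714] gap [-0. -0.  0.] top@z [ 0.4321 -0.4088  0.075 ] scene@z [ 0.4287 -0.4019  0.075 ]
LR tri [ 0.4305 -0.2798  0.0146] gap [-0.0019 -0.001   0.    ] top@z [ 0.4308 -0.2779  0.02  ] scene@z [ 0.4243 -0.2701  0.02  ]
SR tri [ 0.4321 -0.011   0.0175] gap [-0.0016 -0.0009 -0.0002] top@z [ 0.4326 -0.0104  0.02  ] scene@z [ 0.4287 -0.0076  0.02  ]
```

View pics/ov_top.png

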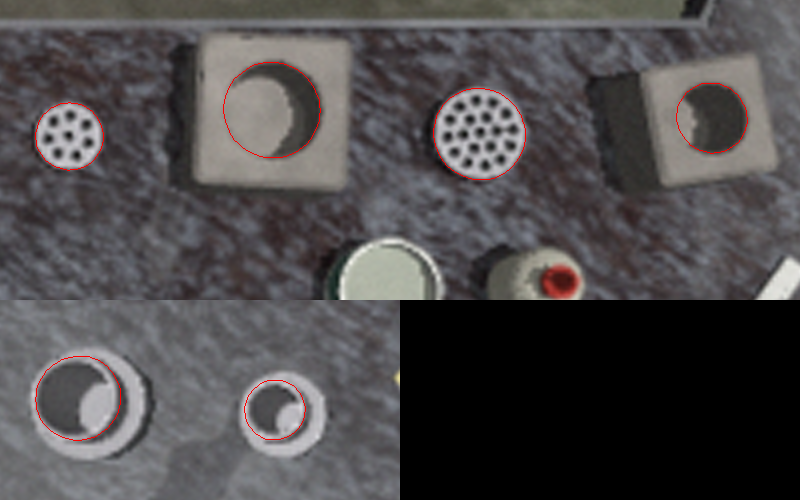

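View pics/ov_scene.png

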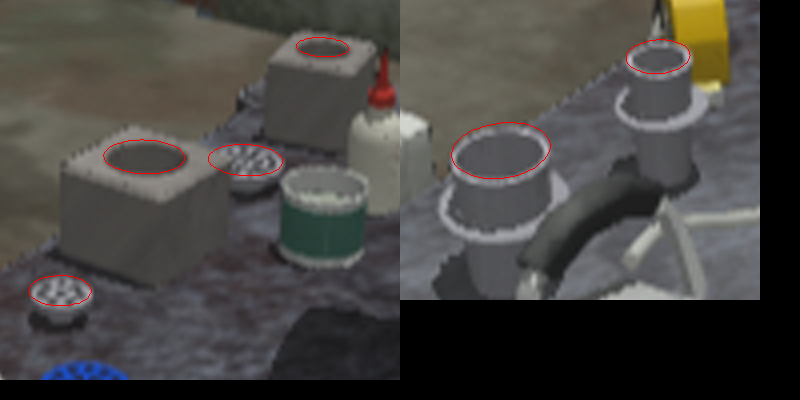

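Overlays fit well. The top view gives hole and rim centres to within about 2 mm, and the scene view has a steady 3 mm upward bias, so the triangulated heights agree with the text. The fits have about 4 mm of clearance, so I'll move now.

Emit:
move_arm --rows '[0,0,15.63,0.324,-0.223,-0.027,1,0,0,15.63,0.324,-0.223,-0.027,1,0,0,15.63,0.324,-0.223,-0.027,1,0,0,15.63,0.324,-0.223,-0.027,1,0,0,15.63,0.324,-0.223,-0.027,1,0,0,15.63,0.324,-0.223,-0.027,1,0,0,15.63,0.324,-0.223,-0.027,1,0,0,15.63,0.324,-0.223,-0.027,1,0,0,15.63,0.324,-0.223,-0.027,1,0,0,15.63,0.324,-0.223,-0.027,1,0,0,15.63,0.324,-0.223,-0.027,1]'

```text
clock: 2.62
ee_pos: [0.4227, -0.2971, 0.2502]
ee_rot: [3.142, -0.001, 0.004]
force: [0.2, 0.6, 0.6]
opening: 0.0878
finger_force: 0.0
```

Emit:
move_arm --rows '[0,0,0,-0.004,-0.46,0,1,0,0,0,-0.004,-0.46,0,1,0,0,0,-0.004,-0.46,0,1,0,0,0,-0.004,-0.46,0,1,0,0,0,-0.004,-0.46,0,1,0,0,0,-0.004,-0.46,0,1,0,0,0,-0.004,-0.46,0,1,0,0,0,-0.004,-0.46,0,1,0,0,0,-0.004,-0.46,0,1,0,0,0,-0.004,-0.46,0,1,0,0,0,-0.004,-0.46,0,1,0,0,0,-0.004,-0.46,0,1]'

```text
clock: 3.62
ee_pos: [0.4166, 0.1651, 0.2501]
ee_rot: [-3.14, -0.001, 0.005]
force: [-0.0, -0.4, -0.4]
opening: 0.0876
finger_force: 0.0
```

Emit:
move_arm --rows '[0,0,0,0,-0.22,0.1,1,0,0,0,0,-0.22,0.1,1,0,0,0,0,-0.22,0.1,1,0,0,0,0,-0.22,0.1,1,0,0,0,0,-0.22,0.1,1,0,0,0,0,-0.22,0.1,1,0,0,0,0,-0.22,0.1,1,0,0,0,0,-0.22,0.1,1,0,0,0,0,-0.22,0.1,1,0,0,0,0,-0.22,0.1,1,0,0,0,0,-0.22,0.1,1]'

```text
clock: 4.53
ee_pos: [0.417, 0.3789, 0.1505]
ee_rot: [-3.141, -0.001, -0.002]
force: [0.2, 0.3, 1.1]
opening: 0.0878
finger_force: 0.0
```

```bash
python3 - <<'E'
from h import *
s=status.sense();print(s['clock'],s['ee_pos'],s['ee_rot'],s['joint_pos'])
t=snap('top','top1.png');c=snap('scene','scene1.png')
o=np.zeros((600,800,3),np.uint8)
o[:560,:400]=cv2.resize(t[150:290,130:230],None,fx=4,fy=4);o[:600,400:]=cv2.resize(c[190:340,160:260],None,fx=4,fy=4)
cv2.imwrite('pics/z1.png',o[:,:,::-1])
E
```

```text
4.5333 [0.41702594 0.37892218 0.15050711] [-3.14112158e+00 -8.10744048e-04 -1.63745597e-03] [ 7.16539872e-01  4.28455765e-01  1.82016813e+00 -2.29665503e-04
  8.92048302e-01  2.28911757e+00]
```

View pics/z1.png

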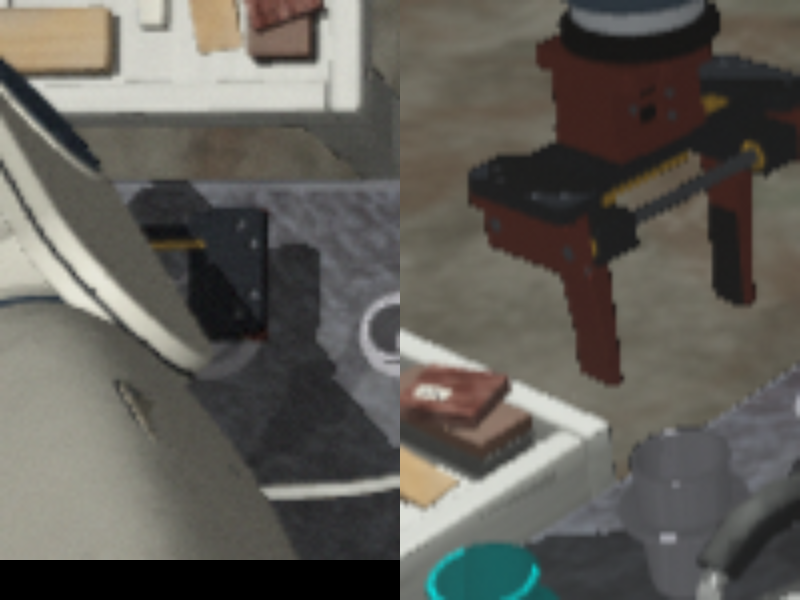

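The crops show the body's long side along y and the fingers straddling the grey liner; the mid-tip point is at about scene (227.8,275).

```bash
python3 -c "
from h import *
print(proj('scene',[.417,.379,.1505]),proj('scene',[.4165,.3803,.08]))"
```

```text
(np.float64(227.2268289190343), np.float64(273.54860306888486)) (np.float64(229.7837708240254), np.float64(301.97232472167747))
```

Emit:
move_arm --rows '[0,0,0,0,-0.001,0.04,1,0,0,0,0,-0.001,0.06,1,0,0,0,0,-0.001,0.08,1,0,0,0,0,-0.001,0.095,1,0,0,0,0,-0.001,0.095,1,0,0,0,0,-0.001,0.095,0.3,0,0,0,0,-0.001,0.095,0.3,0,0,0,0,-0.001,0.095,0.3,0,0,0,0,-0.001,0.095,0.3,0,0,0,0,-0.001,0.095,0.3,0,0,0,0,-0.001,0.095,0.3,0,0,0,0,-0.001,0.095,0.3]'

```text
clock: 5.63
ee_pos: [0.4168, 0.3817, 0.0554]
ee_rot: [-3.141, -0.001, 0.0]
force: [0.1, 0.1, 3.5]
opening: 0.0517
finger_force: 30.0
```

Emit:
move_arm --rows '[0,0,0,0,0,-0.03,0.3,0,0,0,0,0,-0.07,0.3,0,0,0,0,0,-0.11,0.3,0,0,0,0.002,0.025,-0.14,0.3,0,0,0,0.004,0.06,-0.145,0.3,0,0,0,0.006,0.1,-0.145,0.3,0,0,0,0.008,0.14,-0.145,0.3,0,0,0,0.01,0.18,-0.145,0.3,0,0,0,0.012,0.22,-0.145,0.3,0,0,0,0.014,0.26,-0.145,0.3,0,0,0,0.016,0.3,-0.145,0.3,0,0,0,0.018,0.34,-0.145,0.3]'

```text
clock: 6.63
ee_pos: [0.4336, 0.0394, 0.1997]
ee_rot: [3.142, 0.0, 0.0]
force: [0.5, -0.4, -1.5]
opening: 0.0519
finger_force: 30.0
```

Emit:
move_arm --rows '[0,0,0,0.001,0.04,0,0.3,0,0,0,0.003,0.08,0,0.3,0,0,0,0.005,0.12,0,0.3,0,0,0,0.006,0.15,0,0.3,0,0,0,0.006,0.17,0,0.3,0,0,0,0.006,0.176,0,0.3,0,0,0,0.006,0.176,0,0.3,0,0,0,0.006,0.176,0.02,0.3,0,0,0,0.006,0.176,0.05,0.3,0,0,0,0.006,0.176,0.06,0.3,0,0,0,0.006,0.176,0.06,0.3]'

```text
clock: 7.55
ee_pos: [0.4382, -0.133, 0.1375]
ee_rot: [-3.139, 0.006, 0.001]
force: [-0.2, -0.0, -0.9]
opening: 0.0516
finger_force: 30.0
```

```bash
python3 - <<'E'
from h import *
s=status.sense();print(s['clock'],s['ee_pos'],s['ee_rot'],s['opening'],s['force'])
t=snap('top','top2.png');c=snap('scene','scene2.png')
o=np.zeros((560,800,3),np.uint8)
o[:560,:400]=cv2.resize(t[150:290,330:430],None,fx=4,fy=4);o[:560,400:]=cv2.resize(c[140:280,300:400],None,fx=4,fy=4)
cv2.imwrite('pics/z2.png',o[:,:,::-1])
E
```

```text
7.55 [ 0.43817843 -0.13301004  0.13750666] [-3.13948917e+00  5.71163249e-03  1.21004601e-03] 0.05161755550686365 [-0.23436053 -0.03895277 -0.91946987]
```

View pics/z2.png

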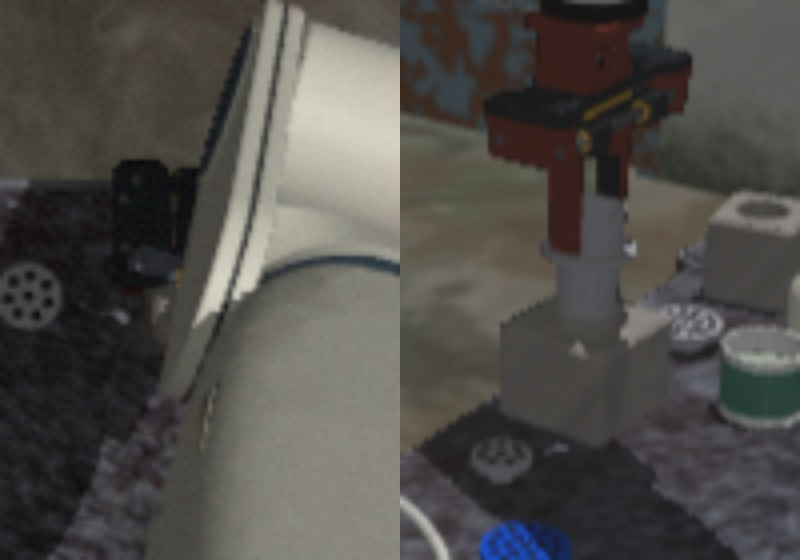

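The liner's foot hangs upright over the large hole, scene pixel about (346,219). Lowering it.

Emit:
move_arm --rows '[0,0,0,0,0,0.01,0.3,0,0,0,0,0,0.02,0.3,0,0,0,0,0,0.03,0.3,0,0,0,0,0,0.04,0.3,0,0,0,0,0,0.048,0.3,0,0,0,0,0,0.052,0.3,0,0,0,0,0,0.054,0.3,0,0,0,0,0,0.055,0.3,0,0,0,0,0,0.055,0.3]'

```text
clock: 8.4
ee_pos: [0.4401, -0.1347, 0.0847]
ee_rot: [-3.141, 0.001, -0.0]
force: [-1.0, -0.3, -1.4]
opening: 0.0517
finger_force: 30.0
```

Emit:
move_arm --rows '[0,0,0,0,0,0.001,0.3,0,0,0,0,0,0.001,0.3,0,0,0,0,0,0.001,0.8,0,0,0,0,0,0.001,0.8,0,0,0,0,0,0.001,0.8,0,0,0,0,0,0.001,0.8,0,0,0,0,0,-0.02,0.8,0,0,0,0,0,-0.055,0.8,0,0,0,0,0,-0.09,1,0,0,0,0,0.0,-0.09,1]'

```text
clock: 9.23
ee_pos: [0.4439, -0.136, 0.18]
ee_rot: [3.139, -0.009, -0.0]
force: [2.0, -0.8, 0.9]
opening: 0.08
finger_force: 0.0
```

Emit:
move_arm --rows '[0,0,0,-0.003,0.04,0,1,0,0,0,-0.006,0.08,0,1,0,0,0,-0.0095,0.12,0,1,0,0,0,-0.0095,0.143,0,1,0,0,0,-0.0095,0.143,0.03,1,0,0,0,-0.0095,0.143,0.06,1,0,0,0,-0.0095,0.143,0.09,1,0,0,0,-0.0095,0.143,0.115,1,0,0,0,-0.0095,0.143,0.135,1,0,0,0,-0.0095,0.143,0.135,1]'

```text
clock: 10.07
ee_pos: [0.4285, -0.2763, 0.036]
ee_rot: [-3.138, 0.005, -0.0]
force: [-0.1, 0.7, 1.0]
opening: 0.088
finger_force: 0.0
```

```bash
python3 - <<'E'
from h import *
s=status.sense();print(s['clock'],s['ee_pos'])
t=snap('top','top3.png');c=snap('scene','scene3.png')
o=np.zeros((560,800,3),np.uint8)
o[:560,:400]=cv2.resize(t[150:290,360:460],None,fx=4,fy=4);o[:560,400:]=cv2.resize(c[140:280,320:420],None,fx=4,fy=4)
cv2.imwrite('pics/z3.png',o[:,:,::-1])
E
```

```text
10.0667 [ 0.42846524 -0.27634888  0.03596145]
```

View pics/z3.png

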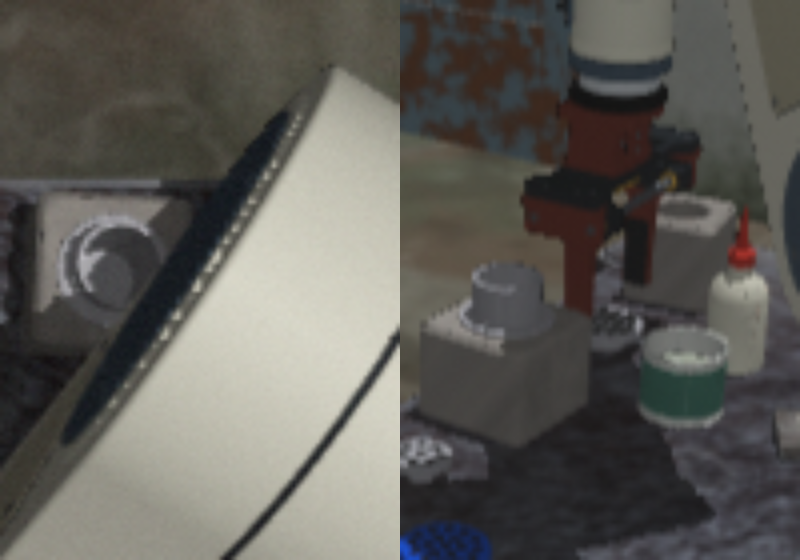

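The liner's flange sits flat on the large block (rim about scene (346,208)). The fingers are either side of the large rose with the bottle and tin clear, so I'll go down and grip.

Emit:
move_arm --rows '[0,0,0,0,0,0.012,1,0,0,0,0,0,0.024,1,0,0,0,0,0,0.031,1,0,0,0,0,0,0.0335,1,0,0,0,0,0,0.0335,1,0,0,0,0,0,0.0335,0.4,0,0,0,0,0,0.0335,0.4,0,0,0,0,0,0.0335,0.4,0,0,0,0,0,0.0335,0.4,0,0,0,0,0,0.0335,0.4,0,0,0,0,0,0.0335,0.4]'

```text
clock: 11.08
ee_pos: [0.431, -0.278, 0.0065]
ee_rot: [3.141, -0.0, -0.0]
force: [0.4, -0.4, 2.5]
opening: 0.0578
finger_force: 30.0
```

Emit:
move_arm --rows '[0,0,0,0,0,-0.02,0.4,0,0,0,0,0,-0.05,0.4,0,0,0,0,0,-0.09,0.4,0,0,0,0,0,-0.13,0.4,0,0,0,0.0,0,-0.17,0.4,0,0,0,0.0,0,-0.18,0.4,0,0,0,0.0,0,-0.18,0.4]'

```text
clock: 11.67
ee_pos: [0.4326, -0.279, 0.1895]
ee_rot: [3.138, -0.006, 0.0]
force: [0.1, 0.2, -0.3]
opening: 0.0577
finger_force: 30.0
```

```bash
python3 - <<'E'
from h import *
s=status.sense();print(s['clock'],s['ee_pos'],s['opening'],s['force'])
print(proj('scene',s['ee_pos']))
c=snap('scene','scene4.png')
cv2.imwrite('pics/z4.png',cv2.resize(c[130:230,320:440],None,fx=6,fy=6)[:,:,::-1])
E
```

```text
11.6667 [ 0.43262764 -0.27900688  0.18947467] 0.05770494452788598 [ 0.07015265  0.1632675  -0.32588717]
(np.float64(373.45313547947035), np.float64(169.242219707101))
```

View pics/z4.png

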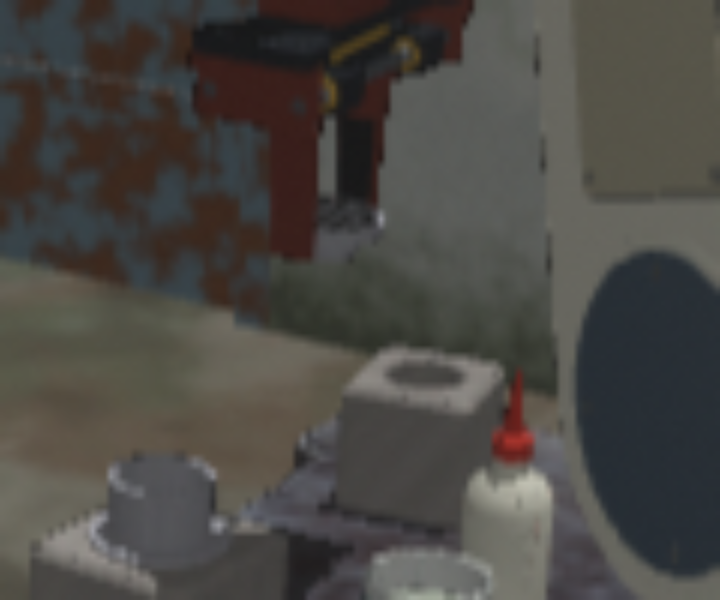

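The rose is held level between the fingers, its plate at about scene (377,165). Carrying it over the liner.

Emit:
move_arm --rows '[0,0,0,0.003,-0.04,0,0.4,0,0,0,0.006,-0.08,0,0.4,0,0,0,0.0095,-0.12,0,0.4,0,0,0,0.0095,-0.14,0,0.4,0,0,0,0.0095,-0.143,0,0.4,0,0,0,0.0095,-0.143,0.03,0.4,0,0,0,0.0095,-0.143,0.05,0.4,0,0,0,0.0095,-0.143,0.06,0.4,0,0,0,0.0095,-0.143,0.065,0.4,0,0,0,0.0095,-0.143,0.067,0.4,0,0,0,0.0095,-0.143,0.067,0.4]'

```text
clock: 12.63
ee_pos: [0.4402, -0.1352, 0.1187]
ee_rot: [-3.141, 0.001, -0.001]
force: [0.9, 0.5, -0.1]
opening: 0.0578
finger_force: 30.0
```

```bash
python3 - <<'E'
from h import *
s=status.sense();print(s['clock'],s['ee_pos'],s['opening'],s['force'])
t=snap('top','top5.png');c=snap('scene','scene5.png')
cv2.imwrite('pics/z5.png',np.hstack([cv2.resize(t[180:250,350:420],None,fx=5,fy=5),cv2.resize(c[160:230,310:400],None,fx=5,fy=5)])[:,:,::-1])
E
```

```text
12.6333 [ 0.44018892 -0.13522097  0.11874131] 0.05784156000239903 [ 0.9328325   0.52114435 -0.08799952]
```

View pics/z5.png

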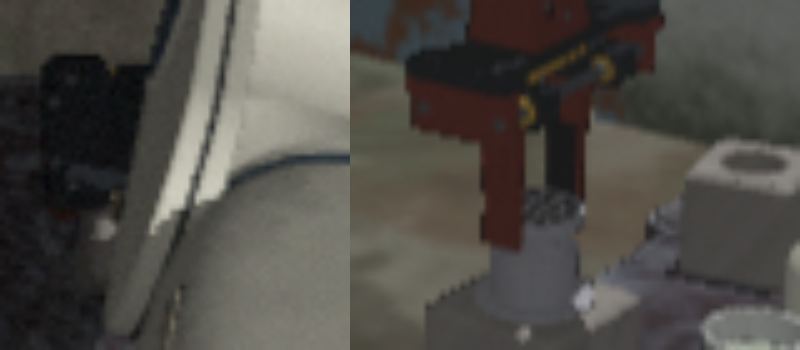

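The rose is over the neck, lined up with the liner below it. Lowering it gently.

Emit:
move_arm --rows '[0,0,0,0,0,0.005,0.4,0,0,0,0,0,0.009,0.4,0,0,0,0,0,0.012,0.4,0,0,0,0,0,0.014,0.4,0,0,0,0,0,0.0145,0.4,0,0,0,0,0,0.0145,0.4,0,0,0,0,0,0.0145,0.4]'

```text
clock: 13.32
ee_pos: [0.4404, -0.1348, 0.1047]
ee_rot: [3.142, -0.0, 0.0]
force: [0.0, 0.8, -0.7]
opening: 0.058
finger_force: 30.0
```

Emit:
move_arm --rows '[0,0,0,0,0,0.001,0.4,0,0,0,0,0,0.0015,0.4,0,0,0,0,0,0.0015,0.4,0,0,0,0,0,0.0015,0.4]'

```text
clock: 13.65
ee_pos: [0.4405, -0.1349, 0.1035]
ee_rot: [3.141, -0.0, 0.0]
force: [-0.4, -0.0, 3.9]
opening: 0.0578
finger_force: 30.0
```

Emit:
move_arm --rows '[0,0,0,0,0,0,0.75,0,0,0,0,0,0,0.75,0,0,0,0,0,0,0.75,0,0,0,0,0,0,0.75,0,0,0,0,0,-0.02,0.75,0,0,0,0,0,-0.05,0.75,0,0,0,0,0,-0.09,0.75,0,0,0,-0.008,-0.03,-0.12,0.75,0,0,0,-0.012,-0.06,-0.12,0.75,0,0,0,-0.016,-0.1,-0.12,0.75,0,0,0,-0.02,-0.14,-0.12,0.75,0,0,0,-0.024,-0.18,-0.12,0.75]'

```text
clock: 14.65
ee_pos: [0.4159, 0.0466, 0.2236]
ee_rot: [-3.141, -0.001, -0.001]
force: [0.8, 0.4, 0.4]
opening: 0.0659
finger_force: 0.0
```

```bash
python3 - <<'E'
from h import *
s=status.sense();print(s['clock'],s['ee_pos'],s['opening'],s['force'])
t=snap('top','top6.png');c=snap('scene','scene6.png')
cv2.imwrite('pics/z6.png',np.hstack([cv2.resize(t[190:260,350:420],None,fx=5,fy=5),cv2.resize(c[180:250,310:400],None,fx=5,fy=5)])[:,:,::-1])
E
```

```text
14.65 [0.41590635 0.04659657 0.22359979] 0.06589332672353186 [0.81970302 0.39385465 0.41695171]
```

View pics/z6.png

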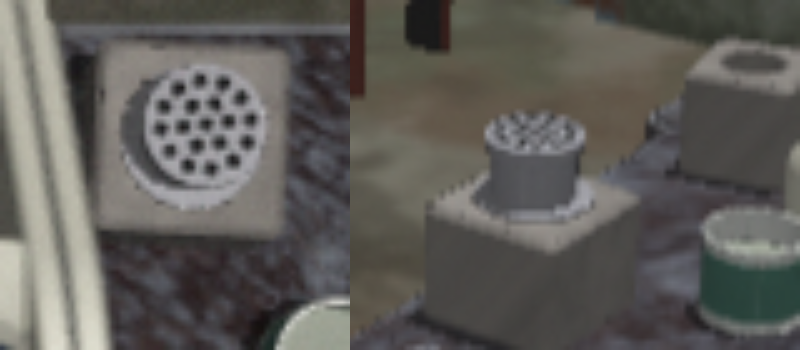

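The large set is seated level: the rose sits centred on the liner in both views (about top (391,214), scene (347,206)). Next is the small liner.

Emit:
move_arm --rows '[0,0,0,-0.002,-0.04,0.0,1,0,0,0,-0.004,-0.08,0,1,0,0,0,-0.006,-0.12,0,1,0,0,0,-0.008,-0.16,0,1,0,0,0,-0.0087,-0.19,0.01,1,0,0,0,-0.0087,-0.2146,0.03,1,0,0,0,-0.0087,-0.2146,0.06,1,0,0,0,-0.0087,-0.2146,0.09,1,0,0,0,-0.0087,-0.2146,0.115,1,0,0,0,-0.0087,-0.2146,0.125,1,0,0,0,-0.0087,-0.2146,0.125,1]'

```text
clock: 15.67
ee_pos: [0.4065, 0.2584, 0.0961]
ee_rot: [3.139, 0.004, -0.001]
force: [-0.3, -0.2, 0.1]
opening: 0.0878
finger_force: 0.0
```

Emit:
move_arm --rows '[0,0,0,0,0,0.015,1,0,0,0,0,0,0.03,1,0,0,0,0,0,0.04,1,0,0,0,0,0,0.042,1,0,0,0,0,0,0.042,0.2,0,0,0,0,0,0.042,0.2,0,0,0,0,0,0.042,0.2,0,0,0,0,0,0.042,0.2,0,0,0,0,0,0.042,0.2,0,0,0,0,0,0.042,0.2,0,0,0,0,0,0.042,0.2,0,0,0,0,0,0.042,0.2]'

```text
clock: 16.67
ee_pos: [0.4077, 0.2598, 0.0563]
ee_rot: [-3.142, -0.0, 0.0]
force: [0.0, 0.1, 0.5]
opening: 0.0381
finger_force: 1.1
```

Emit:
move_arm --rows '[0,0,0,0,0,0,0.2,0,0,0,0,0,0,0.2,0,0,0,0,0,-0.03,0.2,0,0,0,0,0,-0.07,0.2,0,0,0,0,0,-0.11,0.2,0,0,0,0,0,-0.15,0.2,0,0,0,0.001,0.03,-0.175,0.2,0,0,0,0.003,0.07,-0.18,0.2,0,0,0,0.005,0.11,-0.18,0.2,0,0,0,0.007,0.15,-0.18,0.2,0,0,0,0.009,0.19,-0.18,0.2,0,0,0,0.011,0.23,-0.18,0.2]'

```text
clock: 17.67
ee_pos: [0.418, 0.0281, 0.2363]
ee_rot: [3.142, -0.0, 0.001]
force: [0.7, 0.2, -0.9]
opening: 0.0368
finger_force: 30.0
```

Emit:
move_arm --rows '[0,0,0,0.001,0.04,0,0.2,0,0,0,0.002,0.08,0,0.2,0,0,0,0.003,0.12,0,0.2,0,0,0,0.004,0.16,0,0.2,0,0,0,0.006,0.2,0,0.2,0,0,0,0.008,0.24,0,0.2,0,0,0,0.01,0.28,0,0.2,0,0,0,0.011,0.32,0,0.2,0,0,0,0.012,0.36,0,0.2,0,0,0,0.0135,0.4,0,0.2,0,0,0,0.0135,0.43,0,0.2,0,0,0,0.0135,0.4386,0,0.2]'

```text
clock: 18.67
ee_pos: [0.4317, -0.413, 0.2358]
ee_rot: [3.14, -0.0, -0.003]
force: [0.3, -0.2, -0.8]
opening: 0.0368
finger_force: 30.0
```

Emit:
move_arm --rows '[0,0,0,0,0,0,0.2,0,0,0,0,0,0.03,0.2,0,0,0,0,0,0.06,0.2,0,0,0,0,0,0.08,0.2,0,0,0,0,0,0.093,0.2,0,0,0,0,0,0.095,0.2,0,0,0,0,0,0.095,0.2]'

```text
clock: 19.25
ee_pos: [0.4321, -0.4076, 0.1409]
ee_rot: [-3.14, 0.001, 0.001]
force: [0.2, 0.0, -0.5]
opening: 0.0367
finger_force: 30.0
```

```bash
python3 - <<'E'
from h import *
s=status.sense();print(s['clock'],s['ee_pos'],s['opening'],s['force'])
t=snap('top','top7.png');c=snap('scene','scene7.png')
cv2.imwrite('pics/z7.png',np.hstack([cv2.resize(t[190:260,460:530],None,fx=5,fy=5),cv2.resize(c[140:210,350:440],None,fx=5,fy=5)])[:,:,::-1])
E
```

```text
19.25 [ 0.43212606 -0.40763585  0.14086866] 0.03668239528971348 [ 0.20414941  0.04606046 -0.52585291]
```

View pics/z7.png

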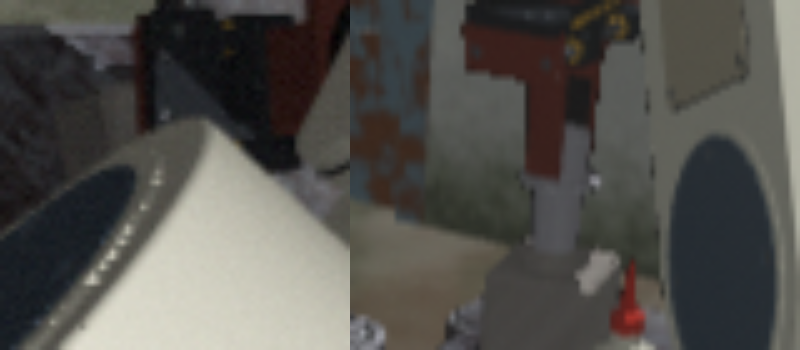

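The small liner is upright over the small hole, foot at about scene (391,190). Lowering it.

Emit:
move_arm --rows '[0,0,0,0,0,0.01,0.2,0,0,0,0,0,0.02,0.2,0,0,0,0,0,0.03,0.2,0,0,0,0,0,0.04,0.2,0,0,0,0,0,0.048,0.2,0,0,0,0,0,0.052,0.2,0,0,0,0,0,0.055,0.2,0,0,0,0,0,0.056,0.2,0,0,0,0,0,0.056,0.2]'

```text
clock: 20.1
ee_pos: [0.4321, -0.4086, 0.0853]
ee_rot: [-3.141, 0.0, 0.0]
force: [-0.6, 0.3, -0.7]
opening: 0.037
finger_force: 30.0
```

Emit:
move_arm --rows '[0,0,0,0,0,0.0005,0.2,0,0,0,0,0,0.0005,0.65,0,0,0,0,0,0.0005,0.65,0,0,0,0,0,0.0005,0.65,0,0,0,0,0,0.0005,0.65,0,0,0,0,0,-0.02,0.65,0,0,0,0,0,-0.06,0.65,0,0,0,0,0,-0.1,0.65,0,0,0,0,-0.03,-0.12,0.65,0,0,0,0,-0.07,-0.12,0.65,0,0,0,0,-0.11,-0.12,0.7,0,0,0,0,-0.15,-0.12,0.7]'

```text
clock: 21.1
ee_pos: [0.432, -0.2577, 0.2058]
ee_rot: [3.141, -0.001, -0.001]
force: [0.2, -0.4, 0.0]
opening: 0.0613
finger_force: 0.0
```

Emit:
move_arm --rows '[0,0,0,0,-0.04,0,0.7,0,0,0,0,-0.08,0,0.7,0,0,0,0,-0.12,0,0.7,0,0,0,0,-0.16,0,0.7,0,0,0,0,-0.2,0,0.7,0,0,0,0.0005,-0.23,0,0.7,0,0,0,0.0005,-0.2484,0,0.7,0,0,0,0.0005,-0.2484,0.04,0.7,0,0,0,0.0005,-0.2484,0.08,0.7,0,0,0,0.0005,-0.2484,0.12,0.7,0,0,0,0.0005,-0.2484,0.15,0.7,0,0,0,0.0005,-0.2484,0.155,0.7]'

```text
clock: 22.1
ee_pos: [0.4296, -0.0102, 0.0463]
ee_rot: [-3.141, 0.007, 0.0]
force: [-1.2, 0.8, 0.3]
opening: 0.0616
finger_force: 0.0
```

```bash
python3 - <<'E'
from h import *
s=status.sense();print(s['clock'],s['ee_pos'],s['opening'],s['force'])
t=snap('top','top8.png');c=snap('scene','scene8.png')
cv2.imwrite('pics/z8.png',np.hstack([cv2.resize(t[185:255,450:520],None,fx=5,fy=5),cv2.resize(c[180:280,300:400],None,fx=4,fy=4)[50:400]])[:,:,::-1])
E
```

```text
22.1 [ 0.42957737 -0.01015706  0.04634761] 0.06157298084846045 [-1.20194335  0.81399476  0.25601216]
```

View pics/z8.png

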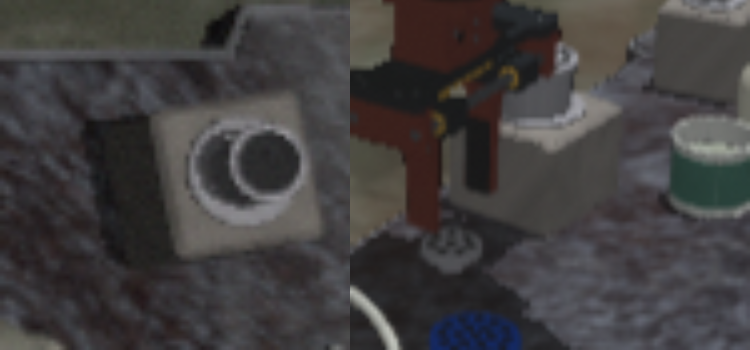

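The small liner is seated (rim at about top (503,217)). The small rose is between the fingers, but the body would pass only about 5 mm from the finished large rose. I'll turn 90° for this grasp.

Emit:
move_arm --rows '[0,0,-7,0,0,-0.03,0.7,0,0,-14,0,0,-0.05,0.7,0,0,-21,0,0,-0.05,0.7,0,0,-28,0,0,-0.05,0.7,0,0,-35,0,0,-0.05,0.7,0,0,-42,0,0,-0.05,0.7,0,0,-49,0,0,-0.05,0.7,0,0,-56,0,0,-0.05,0.7,0,0,-63,0,0,-0.05,0.7,0,0,-70,0,0,-0.05,0.7,0,0,-77,0,0,-0.05,0.7,0,0,-84,0,0,-0.05,0.7]'

```text
clock: 23.2
ee_pos: [0.4342, -0.0106, 0.1028]
ee_rot: [3.137, -0.0, 1.472]
force: [1.3, -0.5, 0.1]
opening: 0.0615
finger_force: 0.0
```

Emit:
move_arm --rows '[0,0,-6,0,0,0,0.7,0,0,-6,0,0,0,0.7,0,0,-6,0,0,0.03,0.7,0,0,-6,0,0,0.06,0.7,0,0,-6,0,0,0.08,0.7,0,0,-6,0,0,0.09,0.7,0,0,-6,0,0,0.093,0.7,0,0,-6,0,0,0.093,0.7]'

```text
clock: 23.87
ee_pos: [0.4331, -0.0105, 0.0077]
ee_rot: [3.141, 0.0, 1.569]
force: [1.1, 0.0, 0.0]
opening: 0.0614
finger_force: 0.0
```

Commanded z is 0.0057. Closing on the rose.

Emit:
move_arm --rows '[0,0,0,0,0,0,0.7,0,0,0,0,0,0,0.3,0,0,0,0,0,0,0.3,0,0,0,0,0,0,0.3,0,0,0,0,0,0,0.3,0,0,0,0,0,0,0.3,0,0,0,0,0,0,0.3]'

```text
clock: 24.45
ee_pos: [0.4331, -0.0104, 0.0078]
ee_rot: [3.141, 0.0, 1.571]
force: [-0.9, 0.4, 8.3]
opening: 0.0418
finger_force: 30.0
```

Emit:
move_arm --rows '[0,0,0,0,0,-0.03,0.3,0,0,0,0,0,-0.07,0.3,0,0,0,0,0,-0.11,0.3,0,0,0,0,0,-0.15,0.3,0,0,0,0,0,-0.19,0.3,0,0,0,-0.03,0,-0.2,0.3,0,0,0,-0.07,0,-0.2,0.3,0,0,0,-0.11,0,-0.2,0.3,0,0,0,-0.15,0,-0.2,0.3,0,0,0,-0.19,0,-0.2,0.3,0,0,0,-0.23,0,-0.2,0.3,0,0,0,-0.27,0,-0.2,0.3]'

```text
clock: 25.45
ee_pos: [0.432, -0.2823, 0.2073]
ee_rot: [3.141, -0.0, 1.571]
force: [1.0, 0.5, 0.1]
opening: 0.0417
finger_force: 30.0
```

Emit:
move_arm --rows '[0,0,0,-0.04,0,0,0.3,0,0,0,-0.08,0,0,0.3,0,0,0,-0.11,0,0,0.3,0,0,0,-0.1284,0,0,0.3,0,0,0,-0.1284,0,0,0.3,0,0,0,-0.1284,-0.0005,0.03,0.3,0,0,0,-0.1284,-0.0005,0.06,0.3,0,0,0,-0.1284,-0.0005,0.075,0.3,0,0,0,-0.1284,-0.0005,0.085,0.3,0,0,0,-0.1284,-0.0005,0.085,0.3,0,0,0,-0.1284,-0.0005,0.085,0.3]'

```text
clock: 26.37
ee_pos: [0.4323, -0.4082, 0.1224]
ee_rot: [-3.141, -0.0, 1.571]
force: [0.4, -0.3, 0.0]
opening: 0.0419
finger_force: 30.0
```

```bash
python3 - <<'E'
from h import *
s=status.sense();print(s['clock'],s['ee_pos'],s['opening'],s['force'],atz('top',502.7,217.1,.109))
c=snap('scene','scene9.png')
cv2.imwrite('pics/z9.png',cv2.resize(c[140:220,350:440],None,fx=6,fy=6)[:,:,::-1])
E
```

```text
26.3667 [ 0.43229527 -0.40822832  0.12236252] 0.04194610275569376 [ 0.39308866 -0.32407268  0.01956868] [ 0.43212985 -0.40814345  0.109     ]
```

View pics/z9.png

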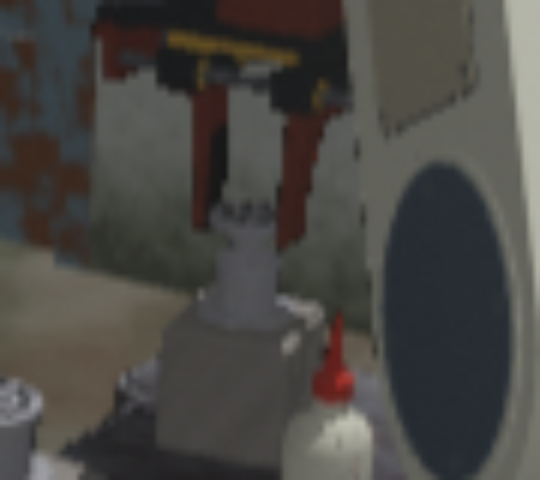

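The rose hangs over the small neck (about scene (391,177)), lined up with it. Lowering.

Emit:
move_arm --rows '[0,0,0,0,0,0.005,0.3,0,0,0,0,0,0.009,0.3,0,0,0,0,0,0.012,0.3,0,0,0,0,0,0.014,0.3,0,0,0,0,0,0.015,0.3,0,0,0,0,0,0.015,0.3,0,0,0,0,0,0.015,0.3]'

```text
clock: 27.0
ee_pos: [0.4322, -0.4089, 0.1072]
ee_rot: [-3.142, -0.0, 1.571]
force: [-0.0, -0.6, -0.3]
opening: 0.042
finger_force: 30.0
```

Emit:
move_arm --rows '[0,0,0,0,0,0.001,0.3,0,0,0,0,0,0.001,0.3,0,0,0,0,0,0.001,0.3]'

```text
clock: 27.25
ee_pos: [0.4322, -0.4088, 0.1062]
ee_rot: [3.142, 0.0, 1.571]
force: [-1.4, 0.2, -0.4]
opening: 0.0417
finger_force: 30.0
```

Emit:
move_arm --rows '[0,0,0,0,0,0.001,0.3,0,0,0,0,0,0.0015,0.3,0,0,0,0,0,0.0015,0.3,0,0,0,0,0,0.0015,0.3]'

```text
clock: 27.58
ee_pos: [0.4323, -0.4089, 0.1049]
ee_rot: [3.141, 0.0, 1.571]
force: [-0.5, -0.0, 3.2]
opening: 0.0417
finger_force: 30.0
```

Contact at 3 N. Releasing, then rising and swinging clear.

Emit:
move_arm --rows '[0,0,0,0,0,0,0.65,0,0,0,0,0,0,0.65,0,0,0,0,0,0,0.65,0,0,0,0,0,0,0.65,0,0,0,0,0,-0.02,0.65,0,0,0,0,0,-0.05,0.65,0,0,0,0,0,-0.09,0.65,0,0,0,0.03,0,-0.13,0.65,0,0,0,0.07,0,-0.14,0.65,0,0,0,0.11,0,-0.14,0.65,0,0,0,0.15,0,-0.14,0.65,0,0,0,0.19,0,-0.14,0.65]'

```text
clock: 28.58
ee_pos: [0.4319, -0.2183, 0.2453]
ee_rot: [3.14, 0.001, 1.57]
force: [1.5, -0.4, -0.7]
opening: 0.0572
finger_force: 0.0
```

Emit:
move_arm --rows '[0,0,0,0.04,0,0,0.65,0,0,0,0.08,0,0,0.65,0,0,0,0.12,0,0,0.65,0,0,0,0.16,0,0,0.65,0,0,0,0.2,0,0,0.65,0,0,0,0.24,0,0,0.65,0,0,0,0.28,0,0,0.65,0,0,0,0.32,0,0,0.65,0,0,0,0.32,0,0,0.65,0,0,0,0.32,0,0,0.65]'

```text
clock: 29.42
ee_pos: [0.4319, 0.102, 0.2447]
ee_rot: [3.142, 0.0, 1.576]
force: [-0.5, -0.7, 0.6]
opening: 0.0567
finger_force: 0.0
```

```bash
python3 - <<'E'
from h import *
s=status.sense();print(s['clock'],s['ee_pos'],s['opening'],s['force'])
t=snap('top','top10.png');c=snap('scene','scene10.png')
cv2.imwrite('pics/z10.png',np.vstack([cv2.resize(t[190:270,360:520],None,fx=4,fy=4),cv2.resize(c[180:250,310:420],(640,300))])[:,:,::-1])
E
```

```text
29.4167 [0.4318702  0.10204185 0.24466155] 0.056703981531181426 [-0.54427322 -0.66090944  0.56008752]
```

View pics/z10.png

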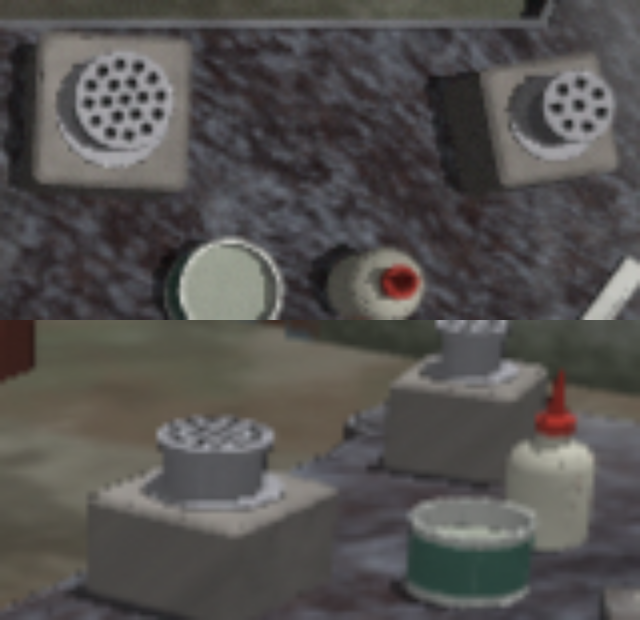

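Both sets are seated flat and centred (roses at about top (391,215) and (504,216)), with the tin and bottle where they were. Handing in.

```bash
python3 -c "
from station import ticket; print(ticket.job_done())"
```

```text
the job is handed in; nothing more can be done
None
```

I handed the job in at about 29 s on the robot's clock: both liners and roses look seated flat and centred in their blocks, and the tin and bottle were not moved; no verdict came back.

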